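Swing a brass blank round the jig's pin into its spring catch

TASK

Fit the hole of the brass blank over the pin of the jig so that it lies flat on the plate with its free end well short of the blue stop, on the open, ramp side of the brass catch. Then swing the free end round the pin, past the spring catch and against the rubber-faced stop, until the catch snaps out behind it, and leave it held there. Press gently (never more than about 1.5 kg of force against the jig), and leave the other things on the bench alone.

Things in the scene. Friction and masses are not known exactly. Their poses are not given: they have to be found in the camera images.
- jig: grey plate fixed to the bench; origin at bench level (z=0) under the pin. In its frame the plate spans x -165..70, y -34..228 mm, top at z 12. A blue L-shaped stop carriage stands on it, 22 mm over the plate, on the +x and +y sides. The blank must end up lying along +y from the pin; its free end comes there from the -x side. Force between blank and jig must stay under 25 N
- stop_mid (a point): fixed point on the plate top at jig x 0, y 165 mm: where the middle of the blank's free end finally lies if the carriage is set mid-way. The carriage is locked anywhere within 5 degrees either way round the pin; its setting is in NO reading, so the true end place (jig x -15..15 mm) must be found by feel or sight
- buffer_mid (a point): fixed point on the plate top: where the face of the carriage's black rubber spring buffer (20 mm wide, facing jig -x, 132 mm from the pin) stands at the mid-way setting, jig x 10.5 mm. Spring 4 N per mm, 1 N preload, 7 mm travel, then rigid. The blank meets it 1.5 mm before the catch snaps, then is held by it against the catch; a firm 13 N push seats it
- pin_top (a point): tip of the steel pin, 38 mm over the bench (26 mm over the plate): 10 mm diameter for the lower 16 mm, then a cone to 4 mm at the tip
- blank: loose brass bar, 180 x 24 x 8 mm, 0.2 to 0.36 kg, flat on the bench at the start; origin at the centre of its underside, x along its length towards the free end, z up. A 13 mm round hole goes through it near its -x end
- blank_hole (a point): centre of the hole at the blank's underside, 75 mm from the blank's origin along its -x and 15 mm from that end
- blank_end (a point): middle of the lower edge of the blank's free end, 90 mm from its origin along +x, 165 mm from the hole centre
- catch (a joint): how far the brass spring catch (at the blank's free end, pointing to jig -y) is pressed in (m): 0 out, 0.0115 fully in. The blank meets its 35 degree ramp about 45 mm short of the end place, presses it in 7 mm, and it snaps out behind the rear edge. Pushed 120 mm from the pin, the blank takes 1-3 N to slide, up to 9 N to pass the catch's ramp, about 10 N when it snaps
- steel_strip: loose grey steel strip without a hole, 140 x 18 x 6 mm, origin under its centre; leave alone
- file: loose file with a wooden handle, 215 mm long, lying on the bench; leave alone
- hammer: loose hammer lying on the bench; leave alone
- wax_tube: loose green wax cylinder, 28 mm across, 30 mm tall, standing; leave alone
- jar: loose closed jar, 60 mm across, 70 mm tall; leave alone
- pliers: loose pliers with black handles, 165 mm long; leave alone
- spool: loose wooden spool, 44 mm across, 30 mm tall; leave alone

How it is judged:
By the outcome, as a careful person would: the job done as asked, in the order asked, and still so for the second after the job is handed in, with the robot touching nothing.
It also fails if it takes over 72 s, if anything falls off the work surface, if the arm or the gripper's body presses on something with over 40 N, if the wrist force passes 120 N, or if a joint passes its speed limit or range.

ROBOT

A 7-joint arm with a two-finger parallel gripper is mounted at the origin on the work surface. World frame = base frame: x ahead of the robot, y to its left, z up, the work surface at z = 0. Lengths are in m, angles in rad, forces in N, time in s.
With the tool pointing down it reaches from about 0.4 to 0.85 m from the base axis. Payload 4.5 kg.
Tool frame: the origin (TCP) lies midway between the tips of the shut fingers; the grasp point (between the pads) lies 19 mm behind it; y points along the fingers, z is the direction in which the jaws open and shut, and the axes are right-handed (so a half turn about y gives the same grasp; the last joint's range is limited). The gripper opens to 88 mm and grips with 3 to 60 N. Pads are 18 mm wide; open, the fingers measure 123 mm over their backs; the gripper's body (75 mm by 187 mm) begins 45 mm behind the grasp point.
Start: joints at [-1.253, 0.689, -0.195, 1.565, 0.157, 0.902, -0.215], TCP at [0.175, 0.6, 0.239] pointing down, gripper open.
Joint ranges: [-3.01, 3.01], [-0.46, 2.08], [-1.47, 1.51], [0.13, 2.56], [-1, 4.14], [0.04, 2.09], [-2.66, 2.66]. Speed limits (rad/s): [2.57, 2.57, 3.14, 3.14, 3.14, 3.14, 3.14].

INTERFACE

Orientations are given as a unit quaternion [x, y, z, w].
In Python, from plant import r, snapshot, get_calibration, job, boxes_of gives the robot as it stands. The module is installed in compiled form; this text tells all that it offers.
- The arm moves only by the shell command python3 -m handwheel 'ROWS' [OPENING] [FORCE]. ROWS is JSON, a list that holds one entry, the list of rows, each a list of 6 numbers: the shift along the tool's x, y, z as a fraction of full scale, then the turn, a rotation vector about the tool's x, y, z as a fraction of full scale. In form: [[[x, y, z, wx, wy, wz], ...]]. A call has 1 to 12 rows; each row is the pose to reach, as a shift and turn from the pose commanded when the call began, along the tool's axes at that moment, turning the shorter way round; what a row does not reach only later rows make up. Full scale, the value 1, is 100 cm for a shift and 180 degrees for a turn. A row lasts 1/12 s, in which the tool goes at most 41.7 mm and 7.16 degrees, less where a joint would pass 70% of its speed; a pose out of reach is approached as far as the arm can. A call with a number of a shift or a turn outside -1 to 1 is refused whole. A call with a gripper value outside its range is refused whole. OPENING is the opening, from -1 (shut) to 1 (fully open), set as the call begins (- or left out, the last holds). The fingers move at their own pace and stop on an object; FORCE is the grip in N (left out, the last holds). Time passes only in rows, so rows that repeat a pose let the fingers close. It gives the time, the measured TCP pose, the force and the opening at its end, in the units of the state.
- r.get_state(): the state, without advancing time (a new reading comes with each control period).
- snapshot(name): name is "side" or "top" or "wrist"; returns the picture (384x512x3 uint8, red, green, blue); there is no depth.
- get_calibration(name): a dict with "fx", "fy", "cx", "cy" (pixels), "T" (4x4, takes a point from camera to world coordinates). Camera axes: x right, y down, z forward; pixel columns grow to the right and rows downward; lengths in m; the calibration is good to about 2 mm. The wrist camera is an equidistant fisheye: a pixel r from the principal point sees the ray r / f radians off the axis. A picture is of the moment at which its call begins: read the wrist's pose just before it. get_calibration takes no time and is no camera call; for the wrist camera it gives the pose at the moment of the call.
- job.finish_job(): hands the job in, once; it reports no verdict.
Trained networks look in the newest picture that a camera, given by its name, has taken for a name from the list of things; names that differ only in an ending like _2 or _b are one class to them, and where a whole thing is asked for, a point or a joint stands for the part that bears it (a point fixed in the world has none). Each returns a list of dicts, best first, with "confidence" (0 to 1); they miss things now and then, are a little off and sometimes report something else, mostly with a low value. They report only what shows in the picture. A call takes as long as a camera call.
- boxes_of(thing, camera): "bbox" ([left, top, right, bottom] in pixels, round what is visible of it).
The state is a dict: "clock": time; "q": joint angles; "qd": joint speeds; "joint_torque": joint torques, N m; "tool_pos": TCP position; "eef_rot": TCP orientation; "contact_force": force on the tool from outside, world axes, zero at the start; "moment": the same for the moment, N m; "opening": opening from 0.0 (shut) to 1.0 (fully open).
Only numpy, scipy, OpenCV 4.12 (cv2) and the standard library are available. Lean on these libraries where they do the work, as an engineer would, in place of code of your own. Each camera call takes 0.05 s, during which the arm holds its last target. There are 200 camera calls.

## Working session

There is one attempt and no reset: what is moved stays moved. The work goes in short steps, Python scripts to look and compute and a shell command to move; the robot and the scene stay as the last step left them, time stands still between calls to the robot, and variables do not carry over. Pictures are saved under pics/ and viewed, about 8 in all and at most 12, crops included, and the job is handed in when it is done.

```bash
mkdir -p pics; python3 - <<'E'
from plant import r,snapshot,get_calibration,boxes_of
import cv2,numpy as np
np.set_printoptions(precision=4,suppress=True)
for n in("top","side"):
    im=snapshot(n); cv2.imwrite(f"pics/{n}0.png",im[:,:,::-1])
    c=get_calibration(n); print(n,c['fx'],c['fy'],c['cx'],c['cy']);print(c['T'])
    for t in("blank","blank_hole","jig","pin_top"):
        print(t,[(np.round(b['bbox']),round(b['confidence'],2)) for b in boxes_of(t,n)][:2])
s=r.get_state();print({k:np.round(v,4) for k,v in s.items()})
a=cv2.imread("pics/top0.png");b=cv2.imread("pics/side0.png")
cv2.imwrite("pics/top0b.png",cv2.resize(a,(800,600),interpolation=cv2.INTER_CUBIC))
E
```

```text
top 411.18309473846944 411.18309473846944 257.5572907149799 190.31265123979412
[[-0.0073 -0.9923  0.1234  0.4354]
 [-0.9999  0.0087  0.011  -0.0468]
 [-0.012  -0.1233 -0.9923  1.2042]
 [ 0.      0.      0.      1.    ]]
blank [(array([314., 197., 343., 260.]), 0.84), (array([375., 189., 390., 235.]), 0.54)]
blank_hole [(array([318., 198., 343., 257.]), 0.89)]
jig [(array([182., 189., 282., 288.]), 0.98)]
pin_top [(array([185., 193., 284., 282.]), 0.56)]
side 474.4475471466475 474.4475471466475 261.1302820456449 189.4373934803355
[[ 0.8193 -0.361   0.4455 -0.2018]
 [-0.5733 -0.5062  0.6443 -1.1658]
 [-0.0071 -0.7832 -0.6217  1.1468]
 [ 0.      0.      0.      1.    ]]
blank [(array([247., 237., 299., 252.]), 0.85), (array([296., 251., 327., 278.]), 0.73)]
blank_hole [(array([247., 236., 300., 248.]), 0.87)]
jig [(array([179., 176., 269., 236.]), 0.94)]
pin_top [(array([176., 175., 269., 235.]), 0.59)]
{'clock': np.float64(0.5), 'q': array([-1.2532,  0.6891, -0.1946,  1.5653,  0.1573,  0.9025, -0.2151]), 'qd': array([ 0.0005, -0.0014,  0.0002, -0.0002,  0.0002, -0.0004, -0.0001]), 'joint_torque': array([ -0.0001, -52.7099,  -1.2661, -15.3606,  -0.0519,   0.0002,
         0.0001]), 'tool_pos': array([0.175 , 0.6   , 0.2387]), 'eef_rot': array([ 0.7, -0.1,  0.1, -0.7]), 'contact_force': array([-0.1845, -0.248 , -0.6886]), 'moment': array([ 0.0284, -0.029 ,  0.0341]), 'opening': np.float64(1.0006)}
```

View pics/top0b.png

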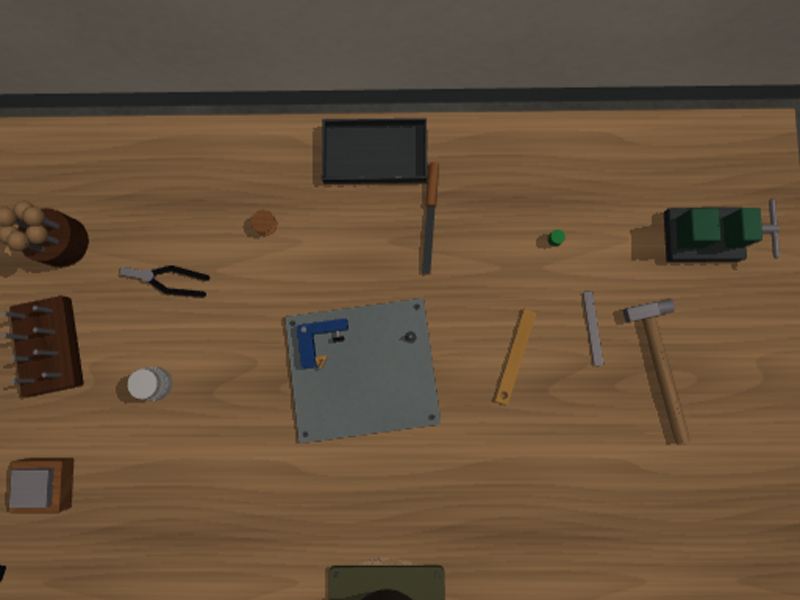

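View pics/side0.png

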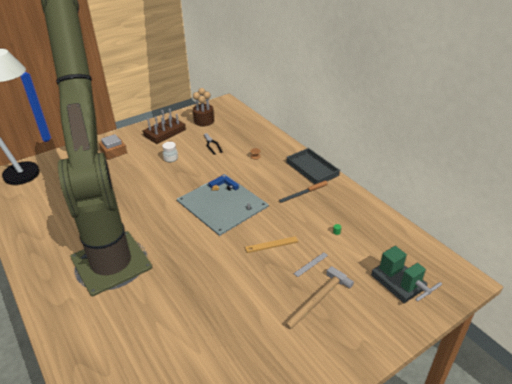

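The top picture shows the jig, with the pin near (409,338) in the 800x600 version, the blue stop near (315,340) and the brass catch near (321,362). The blank runs from its hole end near (503,399) to its free end near (529,313). The side view agrees. The path to the blank is clear.

```bash
cat > h.py <<'E'
import numpy as np,cv2
from scipy.spatial.transform import Rotation as R
from plant import r,snapshot,get_calibration,boxes_of
np.set_printoptions(precision=4,suppress=True)
def ray(c,px,fish=False):
    u=(np.array(px,float)-[c['cx'],c['cy']])/[c['fx'],c['fy']]
    if fish:
        t=np.linalg.norm(u); d=np.r_[u/max(t,1e-9)*np.sin(t),np.cos(t)]
    else: d=np.r_[u,1]
    T=np.array(c['T']); return T[:3,3],T[:3,:3]@d
def onz(c,px,z,fish=False):
    o,d=ray(c,px,fish); return o+d*(z-o[2])/d[2]
def proj(c,P,fish=False):
    T=np.array(c['T']); p=T[:3,:3].T@(np.array(P)-T[:3,3])
    if fish:
        n=np.hypot(p[0],p[1]); t=np.arctan2(n,p[2]); u=p[:2]/n*t
    else: u=p[:2]/p[2]
    return u*[c['fx'],c['fy']]+[c['cx'],c['cy']]
def down(phi):
    # tool y down; jaw axis (tool z) at world yaw phi
    y=np.r_[0,0,-1.];z=np.r_[np.cos(phi),np.sin(phi),0];return R.from_matrix(np.c_[np.cross(y,z),y,z])
def go(p,phi,p0=None,R0=None,sym=True):
    s=r.get_state();p0=s['tool_pos'] if p0 is None else np.array(p0);R0=R.from_quat(s['eef_rot']) if R0 is None else R0
    c=[(R0.inv()*down(f)).as_rotvec() for f in ([phi,phi+np.pi] if sym else [phi])]
    w=min(c,key=np.linalg.norm)
    print('row',np.r_[R0.inv().apply(np.array(p)-p0),w/np.pi],'deg',np.degrees(np.linalg.norm(w)))
E
python3 - <<'E'
from h import *
im=cv2.imread('pics/top0.png');c=get_calibration('top')
hsv=cv2.cvtColor(im,cv2.COLOR_BGR2HSV)
m=cv2.inRange(hsv,(15,150,130),(30,255,255)); m[:,:170]=0;m[:,360:]=0;m[:190]=0;m[300:]=0
k,lab,st,ce=cv2.connectedComponentsWithStats(m)
for i in range(1,k):
    if st[i,4]>8: print(st[i],ce[i])
i=1+np.argmax(st[1:,4]); ys,xs=np.nonzero(lab==i)
W=np.array([onz(c,(x,y),.008)[:2] for x,y in zip(xs,ys)],np.float32)
print('blank rect',cv2.minAreaRect(W))
print('hole',onz(c,(503*.64,399*.64),.008))
for n,p,z in(('pin',(410,336),.038),('c1',(285,318),.012),('c2',(423,299),.012),('c3',(440,425),.012),('c4',(299,442),.012)):print(n,onz(c,np.array(p)*.64,z))
s=r.get_state();print(R.from_quat(s['eef_rot']).as_matrix())
E
```

```text
[318 198  25  61 466] [330.324  226.6674]
[202 228   7   4  11] [205. 229.]
blank rect ((0.4733163118362427, -0.2423170804977417), (0.0228122491389513, 0.17802299559116364), 70.9679183959961)
hole [ 0.3945 -0.2169  0.008 ]
pin [ 0.5097 -0.0471  0.038 ]
c1 [0.5468 0.1859 0.012 ]
c2 [ 0.5803 -0.072   0.012 ]
c3 [ 0.3485 -0.1004  0.012 ]
c4 [0.3197 0.1569 0.012 ]
[[ 0.96 -0.    0.28]
 [-0.28 -0.    0.96]
 [-0.   -1.   -0.  ]]
```

The brass pixels fit a 178 x 23 mm rectangle and the plate measures about 260 x 234 mm, which matches the sizes given. The jig yaw is about 7.4 degrees and the pin is near (0.508,-0.047). I'm moving towards the blank now.

```bash
python3 -m handwheel '[[[0.424,-0.06,-0.293,0,0.478,0],[0.424,-0.06,-0.293,0,0.478,0],[0.424,-0.06,-0.293,0,0.478,0],[0.424,-0.06,-0.293,0,0.478,0],[0.424,-0.06,-0.293,0,0.478,0],[0.424,-0.06,-0.293,0,0.478,0],[0.424,-0.06,-0.293,0,0.478,0],[0.424,-0.06,-0.293,0,0.478,0],[0.424,-0.06,-0.293,0,0.478,0],[0.424,-0.06,-0.293,0,0.478,0],[0.424,-0.06,-0.293,0,0.478,0],[0.424,-0.06,-0.293,0,0.478,0]]]'
python3 - <<'E'
from h import *
print(r.get_state()['q']); go((.473,-.242,.2),np.radians(-108),sym=False)
E
```

```text
clock: 1.5
tool_pos: [0.4891, 0.2129, 0.2971]
eef_rot: [-0.442, 0.552, -0.552, 0.443]
contact_force: [0.9, -0.3, -0.5]
opening: 1.001
[-0.6321  0.5005  0.2148  1.7792 -0.1342  0.8753 -0.5757]
row [ 0.4477  0.0968  0.083   0.0001  0.5303 -0.0003] deg 95.4590339070656
```

```bash
python3 -m handwheel '[[[0.444,0.1,0.08,0,0.53,0],[0.444,0.1,0.08,0,0.53,0],[0.444,0.1,0.08,0,0.53,0],[0.444,0.1,0.08,0,0.53,0],[0.444,0.1,0.08,0,0.53,0],[0.444,0.1,0.08,0,0.53,0],[0.444,0.1,0.08,0,0.53,0],[0.444,0.1,0.08,0,0.53,0],[0.444,0.1,0.08,0,0.53,0],[0.444,0.1,0.08,0,0.53,0],[0.444,0.1,0.08,0,0.53,0],[0.444,0.1,0.08,0,0.53,0]]]'
python3 - <<'E'
from h import *
print(r.get_state()['q']); go((.473,-.242,.2),np.radians(-108),sym=False)
E
```

```text
clock: 2.5
tool_pos: [0.4705, -0.2459, 0.1964]
eef_rot: [-0.057, -0.702, 0.707, 0.056]
contact_force: [0.6, -0.8, -0.2]
opening: 1.003
[ 0.0846  0.6847  0.5182  1.9197 -0.5193  0.6684 -0.809 ]
row [-0.0019 -0.0036 -0.0042 -0.0022  0.0493 -0.0007] deg 8.886558742459314
```

```bash
python3 -m handwheel '[[[0,0,0,0,0.05,0],[0,0,0,0,0.05,0],[0,0,0,0,0.05,0],[0,0,0,0,0.05,0]]]'
python3 - <<'E'
from h import *
c=get_calibration('wrist'); im=snapshot('wrist')[:,:,::-1]; cv2.imwrite('pics/w1.png',im)
np.savez('w1.npz',**{k:np.array(v) for k,v in c.items()})
print(c['fx'],c['T'])
hsv=cv2.cvtColor(np.ascontiguousarray(im),cv2.COLOR_BGR2HSV);print(boxes_of('blank','wrist')[:2],boxes_of('blank_hole','wrist')[:2])
cv2.imwrite('pics/w1b.png',cv2.resize(im,(800,600)))
print(proj(c,(.473,-.242,.008),True))
E
```

```text
clock: 2.83
tool_pos: [0.4729, -0.2354, 0.1965]
eef_rot: [0.104, 0.7, -0.699, -0.104]
contact_force: [0.8, -0.6, 0.1]
opening: 0.997
297.3186396354542 [[-0.2908 -0.9152 -0.2791  0.5451]
 [-0.9568  0.278   0.0853 -0.2572]
 [-0.0004  0.2919 -0.9565  0.3429]
 [ 0.      0.      0.      1.    ]]
[{'bbox': [247.7, 86.1, 271.9, 234.7], 'confidence': 0.7}] [{'bbox': [246.2, 84.2, 270.5, 235.8], 'confidence': 0.95}]
[259.3959 165.3176]
```

View pics/w1b.png

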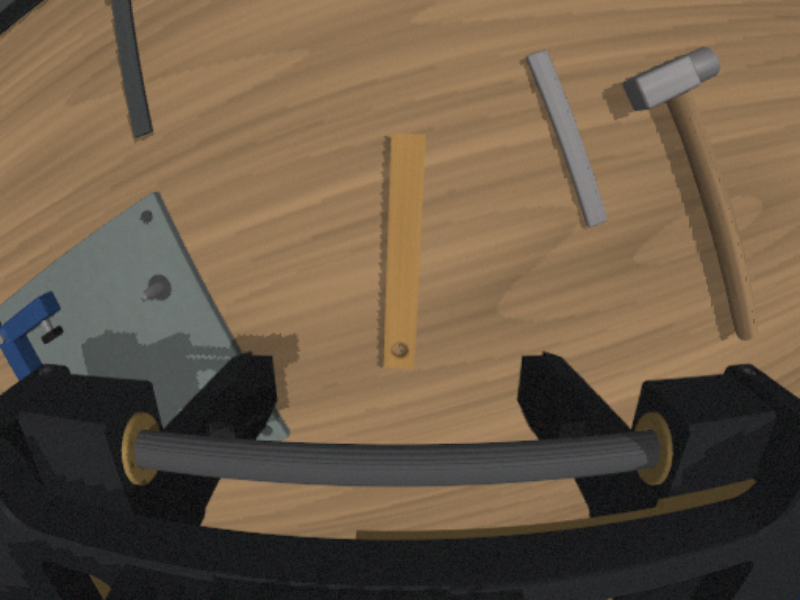

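The wrist view shows the blank upright in the picture, from (407,133) to (398,368), with its hole at (400,350). The pin's tip is at about (144,297). The fingers straddle the line of the blank.

```bash
python3 - <<'E'
from h import *
c=get_calibration('wrist');im=cv2.imread('pics/w1.png');hsv=cv2.cvtColor(im,cv2.COLOR_BGR2HSV)
m=cv2.inRange(hsv,(14,130,120),(30,255,255));m[:,:235]=0;m[:,280:]=0;m[:80]=0;m[245:]=0
x,y,w,h=240,80,40,160
s=hsv[95:200:25,244:276]
print(s[2,:,:].tolist()[::3])
g=cv2.Canny(im,60,150)
for row in range(95,235,20): print(row,np.nonzero(g[row,240:280])[0]+240)
for col in (255,258,262): print(col,np.nonzero(g[70:250,col])[0]+70)
def P(p,z):return onz(c,np.array(p)*.64,z,True)
e=P((407.5,133),.008);b=P((398.5,368),.008);ho=P((400,349.5),.008)
print('free',e,'back',b,'hole',ho,np.linalg.norm(e-b),np.linalg.norm(e-ho),np.degrees(np.arctan2(*(e-b)[1::-1])))
print('mid',(e+b)/2,'pin',P((144,297),.038),'pinbase',P((160,287),.012),'corner(70,-34)',P((154,193),.012))
cv2.imwrite('pics/w1c.png',cv2.resize(im[165:235,60:280],None,fx=3.6,fy=3.6,interpolation=cv2.INTER_CUBIC))
E
```

```text
[[15, 100, 107], [16, 101, 111], [17, 138, 164], [18, 143, 162], [17, 139, 161], [17, 140, 164], [17, 138, 164], [17, 144, 167], [17, 139, 171], [16, 107, 153], [16, 106, 149]]
95 [245 250]
115 [245 249]
135 [243 244 245 248]
155 [243 248]
175 [242 247]
195 [242 246]
215 [241 246]
255 [219 220 221 226 228]
258 [219 220 228]
262 []
free [ 0.5602 -0.2701  0.008 ] back [ 0.3892 -0.2114  0.008 ] hole [ 0.4043 -0.2172  0.008 ] 0.18083623533872417 0.16462998045418017 -18.953624887721823
mid [ 0.4747 -0.2408  0.008 ] pin [ 0.5114 -0.0454  0.038 ] pinbase [ 0.5117 -0.0463  0.012 ] corner(70,-34) [ 0.5835 -0.0719  0.012 ]
```

View pics/w1c.png

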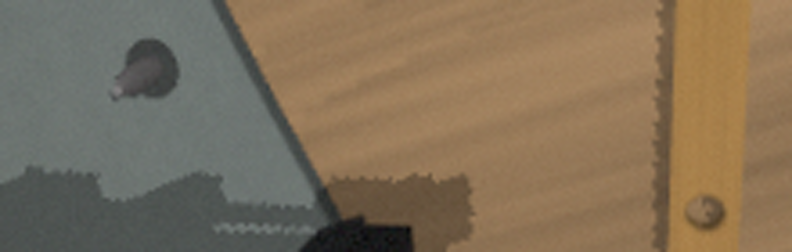

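```bash
python3 - <<'E'
from h import *
print(r.get_state()['tool_pos']);go((.4747,-.2408,.003),np.radians(-109),sym=False)
E
```

```text
[ 0.4728 -0.2356  0.1967]
row [-0.0032  0.1937  0.0045  0.0002  0.0112 -0.0001] deg 2.0157402138162355
```

```bash
python3 -m handwheel '[[[-0.003,0.1,0.0045,0,0.011,0],[-0.003,0.1,0.0045,0,0.011,0],[-0.003,0.15,0.0045,0,0.011,0],[-0.003,0.15,0.0045,0,0.011,0],[-0.003,0.15,0.0045,0,0.011,0],[-0.003,0.17,0.0045,0,0.011,0],[-0.003,0.185,0.0045,0,0.011,0],[-0.003,0.193,0.0045,0,0.011,0],[-0.003,0.193,0.0045,0,0.011,0],[-0.003,0.193,0.0045,0,0.011,0]]]' 0.2
python3 - <<'E'
from h import *
go((.4747,-.2408,.003),np.radians(-109),sym=False)
E
```

```text
clock: 3.82
tool_pos: [0.4746, -0.2418, 0.0046]
eef_rot: [-0.118, -0.697, 0.697, 0.117]
contact_force: [0.8, 0.2, 0.1]
opening: 0.601
row [ 0.0002  0.0016 -0.0009 -0.     -0.0006 -0.0004] deg 0.12683816196606434
```

```bash
python3 -m handwheel '[[[0,0.002,-0.001,0,0,0],[0,0.002,-0.001,0,0,0],[0,0.002,-0.001,0,0,0]]]' && python3 -m handwheel '[[[0,0,0,0,0,0],[0,0,0,0,0,0],[0,0,0,0,0,0],[0,0,0,0,0,0],[0,0,0,0,0,0],[0,0,0,0,0,0],[0,0,0,0,0,0],[0,0,0,0,0,0]]]' -1 40
```

```text
clock: 4.07
tool_pos: [0.4749, -0.2405, 0.0023]
eef_rot: [-0.118, -0.697, 0.697, 0.117]
contact_force: [0.3, -0.3, 0.3]
opening: 0.597
clock: 4.73
tool_pos: [0.4744, -0.2406, 0.0015]
eef_rot: [0.117, 0.697, -0.697, -0.117]
contact_force: [0.3, -0.1, 0.4]
opening: 0.26
```

```bash
python3 -m handwheel '[[[0,-0.03,0,0,0,0],[0,-0.06,0,0,0,0],[0,-0.09,0,0,0,0],[0,-0.11,0,0,0,0],[0,-0.12,0,0,0,0],[0,-0.12,0,0,0,0]]]'
python3 - <<'E'
from h import *
go((.4565,.0055,.12),np.radians(-31),sym=False)
E
```

```text
clock: 5.23
tool_pos: [0.4753, -0.2409, 0.123]
eef_rot: [-0.118, -0.697, 0.698, 0.116]
contact_force: [-0.8, -0.6, -2.4]
opening: 0.266
row [ 0.0984  0.0026 -0.2267 -0.0008 -0.4339 -0.0007] deg 78.10588521082407
```

```bash
python3 -m handwheel '[[[0.025,0,-0.057,0,-0.1,0],[0.025,0,-0.057,0,-0.1,0],[0.05,0,-0.113,0,-0.2,0],[0.05,0,-0.113,0,-0.2,0],[0.05,0,-0.113,0,-0.2,0],[0.098,0,-0.227,0,-0.434,0],[0.098,0,-0.227,0,-0.434,0],[0.098,0,-0.227,0,-0.434,0],[0.098,0,-0.227,0,-0.434,0],[0.098,0,-0.227,0,-0.434,0],[0.098,0,-0.227,0,-0.434,0],[0.098,0,-0.227,0,-0.434,0]]]'
python3 - <<'E'
from h import *
print(r.get_state()['q']);go((.4565,.0055,.12),np.radians(47),sym=False)
E
```

```text
clock: 6.23
tool_pos: [0.4553, 0.0066, 0.1203]
eef_rot: [-0.35, 0.615, -0.614, 0.349]
contact_force: [0.2, 0.3, -2.3]
opening: 0.266
[-0.1955  0.7052  0.1295  2.1782 -0.3148  0.2778 -0.3301]
row [ 0.0004  0.0003  0.0016  0.0008 -0.4321 -0.0004] deg 77.77894813654106
```

```bash
python3 -m handwheel '[[[0,0,0.001,0,-0.432,0],[0,0,0.001,0,-0.432,0],[0,0,0.001,0,-0.432,0],[0,0,0.001,0,-0.432,0],[0,0,0.001,0,-0.432,0],[0,0,0.001,0,-0.432,0],[0,0,0.001,0,-0.432,0],[0,0,0.001,0,-0.432,0],[0,0,0.001,0,-0.432,0],[0,0,0.001,0,-0.432,0],[0,0,0.001,0,-0.432,0],[0,0,0.001,0,-0.432,0]]]'
python3 - <<'E'
from h import *
go((.4565,.0055,.075),np.radians(47),sym=False)
c=get_calibration('wrist');im=snapshot('wrist')[:,:,::-1];s=snapshot('side')[:,:,::-1];t=snapshot('top')[:,:,::-1]
for n,i in(('w2',im),('s2',s),('t2',t)):cv2.imwrite(f'pics/{n}.png',i)
a=cv2.resize(s[150:270,150:310],(532,399),interpolation=cv2.INTER_CUBIC)
b=cv2.resize(im,(266,200)); d=cv2.resize(t[160:310,170:350],(266,199))
cv2.imwrite('pics/c2.png',np.hstack([a,np.vstack([b,d])]))
E
```

```text
clock: 7.23
tool_pos: [0.4563, 0.0054, 0.1207]
eef_rot: [-0.657, 0.262, -0.26, 0.657]
contact_force: [0.1, 1.0, -3.5]
opening: 0.266
row [ 0.0001  0.0457  0.0003  0.0002 -0.0017 -0.0007] deg 0.3371588515556269
```

View pics/c2.png

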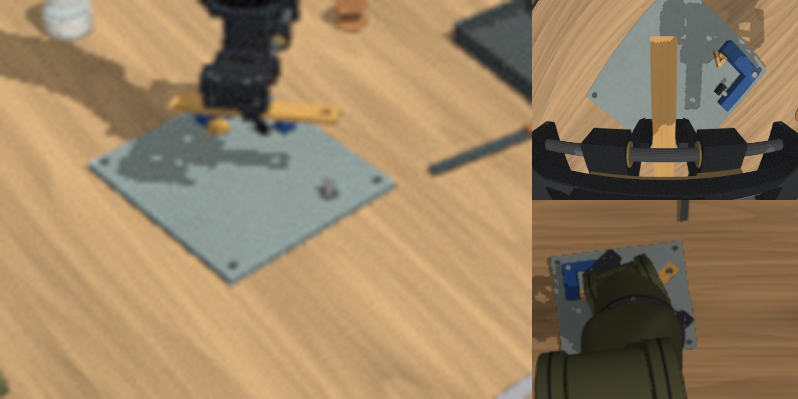

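The side view, used as a crop, shows the blank held level over the jig with its hole at crop (327,115) and the pin at (327,187). The wrist view shows the free end centred. Next I'm comparing the predicted hole and end positions with what the cameras see.

```bash
python3 - <<'E'
from h import *
s=r.get_state();p=s['tool_pos'];Rm=R.from_quat(s['eef_rot']).as_matrix();print(p)
phi=np.arctan2(Rm[1,2],Rm[0,2]);psi=phi+np.pi/2
d=np.r_[np.cos(psi),np.sin(psi),0];print('psi',np.degrees(psi))
z=p[2]-.0015+.008
hole=np.r_[p[:2],z]-.075*d
for n in('side','top'):
    c=get_calibration(n);q=proj(c,hole);print(n,'hole pred',hole,q,'pin pred',proj(c,(.5114,-.0456,.038)))
    im=cv2.imread(f'pics/{n[0]}2.png');u,v=np.round(q).astype(int)
    print(im[v-5:v+6,u-7:u+8,1])
    g=im[v-4:v+5,u-5:u+6].astype(float)[...,1]
c=get_calibration('wrist');im=cv2.imread('pics/w2.png')
e=np.r_[p[:2],z]+.09*d
print('end pred',proj(c,e,True), [proj(c,np.r_[p[:2],z]+.06*d+k*Rm[:,2],True) for k in(-.012,.012)])
g=cv2.Canny(im,60,150)
for row in(80,100,120,150):print(row,np.nonzero(g[row,220:300])[0]+220)
print(np.nonzero(g[50:110,250])[0]+50)
E
```

```text
[0.4566 0.0055 0.121 ]
psi 136.47560536192623
side hole pred [ 0.511  -0.0462  0.1275] [246.7422 182.1478] pin pred [247.3766 201.5067]
[[156 161 166 160 160 160 161 168 171 167 169 164 160 158 157]
 [152 154 163 164 165 163 157 161 168 169 170 169 163 163 159]
 [157 157 157 158 162 164 160 162 159 164 172 169 168 163 161]
 [169 161 157 157 163 167 166 161 161 162 168 169 169 164 166]
 [169 173 167 164 166 167 167 165 163 163 163 166 171 171 165]
 [171 170 175 170 171 169 162 155 150 158 166 167 164 170 170]
 [170 173 172 170 170 163 148 132 124 146 165 162 152 160 169]
 [167 163 171 165 166 159 151 143 140 150 167 156 145 152 161]
 [138 138 141 141 148 148 147 151 151 157 160 154 154 155 160]
 [130 128 127 126 130 128 130 133 132 133 133 146 158 161 158]
 [148 148 144 143 145 146 145 142 136 135 139 145 159 164 162]]
top hole pred [ 0.511  -0.0462  0.1275] [262.0302 212.3549] pin pred [261.8632 214.4385]
[[ 99 100 101 101 100 101 102 106 106 105 101 101 100 101  99]
 [100 100 100 101 100 102 104 107 107 107 105 102 100 100 100]
 [101 100 100 100 102 105 107 107 107 107 109 106 102 100 100]
 [101 101 100 101 104 106 103 104 101 105 109 109 107 101 101]
 [102 101 101 105 107 102  80  85  66  86 105 110 111 106 102]
 [102 103 105 108 108  93  74  63  62  64  88 110 110 108 104]
 [102 106 109 108 108  68  54  52  54  53  86 109 108 104  94]
 [103 108 108 109 106  81  54  67  66  58 101 108 107  95 101]
 [100 108 108 107 108 103  73 106  87  84 107 105 105 102 100]
 [ 68 107 107 108 109 110 106 107 101 109 103  94 100 101 101]
 [ 70 106 108 109 109 110 111 111 108 103  83  90 100 100 101]]
end pred [253.3547  70.8438] [array([227.9591, 134.4816]), array([278.7972, 134.4623])]
80 [227 229 230 234 235 240 241 242 243 246 247 249 250 252 256 257 258 279]
100 [227 279 284]
120 [228 279 286 287 288 289 290 291]
150 [228 279 296]
[69 80 81]
```

```bash
python3 - <<'E'
from h import *
for n,f,(u,v) in(('side','side0',(247,204)),('top','top0',(262,215))):
    im=cv2.imread(f'pics/{f}.png');print(n,u-8,v-7);print(im[v-7:v+8,u-8:u+9,1])
    c=get_calibration(n);print([proj(c,(.5114,-.0456,z)) for z in(.012,.038)])
E
```

```text
side 239 197
[[150 144 147 146 149 146 146 146 145 148 143 146 149 144 146 147 147]
 [146 144 146 144 148 146 146 146 143 146 146 148 149 150 146 146 147]
 [147 144 148 149 147 146 147 145 148 147 145 149 148 148 152 147 150]
 [147 149 144 146 149 148 145 146 144 146 148 151 146 151 147 147 149]
 [145 146 151 145 146 144 149 149 149 150 150 148 151 148 150 149 146]
 [147 149 150 148 147 147 150 152 151 147 145 147 151 149 147 147 147]
 [148 151 148 148 148 150 151 146 135 136 140 147 151 150 146 146 148]
 [148 143 144 147 146 145 151 142 126 125 127 134 146 150 151 153 149]
 [146 147 148 148 147 149 140 130 116 118 120 130 147 152 151 150 149]
 [148 150 146 150 144 136 118 104  98 115 117 118 136 147 152 149 148]
 [147 146 147 147 146 143 121  90  87 103 108  97 116 141 150 146 149]
 [145 146 148 150 148 147 132  99  84  97  97  88 110 134 149 153 148]
 [148 147 149 147 149 150 141 120  99  94  97 110 129 145 151 152 150]
 [148 152 149 148 146 145 148 143 133 129 131 144 147 147 150 150 151]
 [147 144 149 147 148 144 149 150 148 148 147 151 152 152 147 147 147]]
[array([247.5543, 206
[... 219 characters left out ...]
 92 92 91 92 93 88 87 87 92 93 93 93 92 91 92]
 [92 93 93 92 91 89 86 67 56 57 76 88 93 93 92 91 91]
 [91 92 93 92 92 78 48 47 47 48 46 67 92 94 93 92 91]
 [91 92 93 87 87 58 45 44 60 59 49 48 87 93 94 93 92]
 [91 91 88 65 63 34 32 43 91 73 52 49 69 91 93 91 92]
 [92 87 65 63 63 38 32 40 53 54 48 48 70 90 91 91 92]
 [93 71 69 69 63 50 37 36 40 45 47 53 81 91 91 92 93]
 [92 91 91 91 71 64 56 52 51 50 52 73 90 91 92 92 92]
 [91 92 91 91 91 91 83 68 67 66 73 91 91 92 91 91 91]
 [92 92 91 91 89 90 91 91 91 91 92 92 91 92 91 91 92]
 [91 92 92 92 90 90 91 92 92 91 92 92 92 91 91 92 92]
 [92 92 92 91 91 92 91 91 91 92 91 91 91 92 92 91 93]]
[array([261.8777, 215.0223]), array([261.8632, 214.4385])]
```

Both cameras put the hole over the pin to within about 1 mm, with the same small offset for pin and hole. I'm descending carefully.

```bash
python3 -m handwheel '[[[0,0.02,0.001,0,0,0],[0,0.04,0.001,0,0,0],[0,0.06,0.001,0,0,0],[0,0.07,0.001,0,0,0],[0,0.074,0.001,0,0,0],[0,0.078,0.001,0,0,0],[0,0.082,0.001,0,0,0],[0,0.086,0.001,0,0,0],[0,0.086,0.001,0,0,0],[0,0.086,0.001,0,0,0]]]'
```

```text
clock: 8.22
tool_pos: [0.4579, 0.0063, 0.0357]
eef_rot: [-0.657, 0.261, -0.261, 0.657]
contact_force: [-1.0, -0.7, -2.8]
opening: 0.266
```

```bash
python3 -m handwheel '[[[0,0.003,0,0,0,0],[0,0.006,0,0,0,0],[0,0.009,0,0,0,0],[0,0.011,0,0,0,0],[0,0.011,0,0,0,0]]]'
```

```text
clock: 8.63
tool_pos: [0.4578, 0.0064, 0.0241]
eef_rot: [-0.657, 0.261, -0.261, 0.657]
contact_force: [-0.4, -0.4, -2.1]
opening: 0.262
```

```bash
python3 -m handwheel '[[[0,0.003,0,0,0,0],[0,0.006,0,0,0,0],[0,0.008,0,0,0,0],[0,0.008,0,0,0,0],[0,0.009,0,0,0,0],[0,0.009,0,0,0,0]]]'
```

```text
clock: 9.13
tool_pos: [0.4576, 0.0063, 0.0153]
eef_rot: [-0.657, 0.261, -0.26, 0.657]
contact_force: [0.9, -0.3, -1.7]
opening: 0.265
```

```bash
python3 -m handwheel '[[[0,0.001,0,0,0,0],[0,0.001,0,0,0,0],[0,0.001,0,0,0,0]]]' && python3 -m handwheel '[[[0,0,0,0,0,0],[0,0,0,0,0,0],[0,0,0,0,0,0],[0,0,0,0,0,0],[0,-0.01,0,0,0,0],[0,-0.03,0,0,0,0],[0,-0.06,0,0,0,0],[0,-0.09,0,0,0,0],[0,-0.1,0,0,0,0],[0,-0.1,0,0,0,0]]]' 0.2
python3 - <<'E'
from h import *
c=get_calibration('wrist');im=snapshot('wrist')[:,:,::-1];s=snapshot('side')[:,:,::-1]
cv2.imwrite('pics/w3.png',im);cv2.imwrite('pics/s3.png',s)
np.savez('w3.npz',**{k:np.array(v) for k,v in c.items()})
a=cv2.resize(s[160:250,170:280],(489,400),interpolation=cv2.INTER_CUBIC)
b=cv2.resize(im,(489,367)); 
cv2.imwrite('pics/c3.png',cv2.resize(np.vstack([b,a])[:767],(382,600)) if 0 else cv2.resize(im,(800,600)))
cv2.imwrite('pics/c3s.png',a)
print(r.get_state()['tool_pos'])
E
```

```text
clock: 9.38
tool_pos: [0.4577, 0.0063, 0.0145]
eef_rot: [-0.657, 0.261, -0.261, 0.657]
contact_force: [-0.5, 0.8, -3.5]
opening: 0.263
clock: 10.22
tool_pos: [0.459, 0.0061, 0.1167]
eef_rot: [-0.656, 0.26, -0.262, 0.658]
contact_force: [-0.1, -0.8, 0.2]
opening: 0.597
[0.4577 0.0058 0.1144]
```

View pics/c3.png

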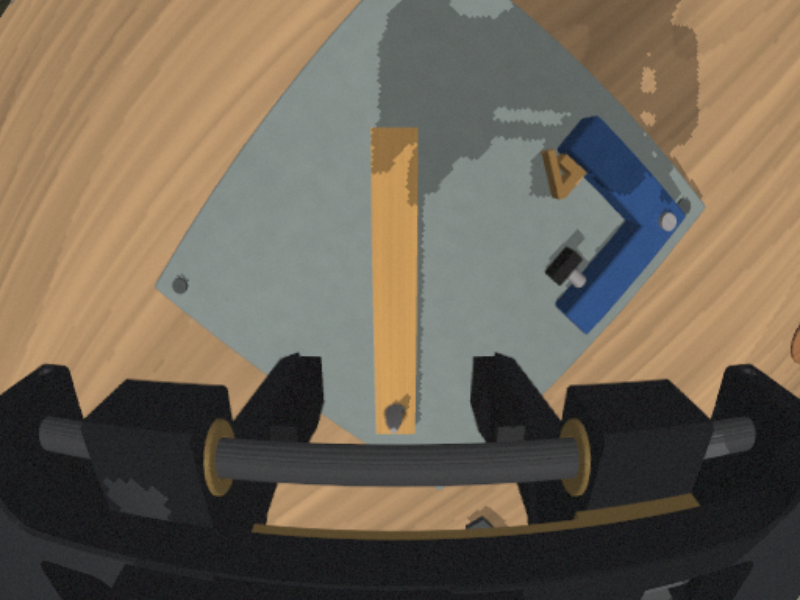

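View pics/c3s.png

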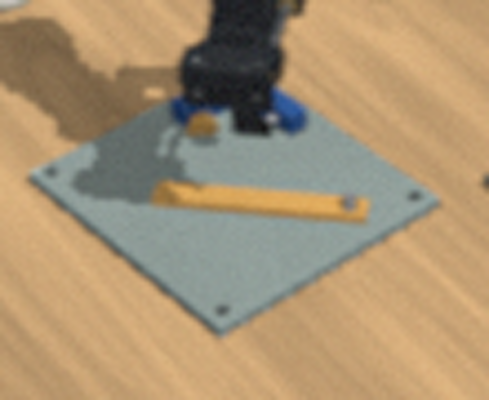

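The blank lies flat on the plate with the pin tip standing out of its hole at (395,412). Its free end at (395,130) is far short of the catch at (562,172), on the catch's ramp side. Next I'm estimating the carriage setting roughly, and moving the closed fingers to the blank's back side at 120 mm radius.

```bash
python3 -m handwheel '[[[-0.046,0,-0.029,0,0.5,0],[-0.046,0,-0.029,0,0.5,0],[-0.046,0,-0.029,0,0.5,0],[-0.046,0,-0.029,0,0.5,0],[-0.046,0,-0.029,0,0.5,0],[-0.046,0,-0.029,0,0.5,0],[-0.046,0,-0.029,0,0.5,0],[-0.046,0,-0.029,0,0.5,0],[-0.046,0,-0.029,0,0.5,0],[-0.046,0,-0.029,0,0.5,0],[-0.046,0,-0.029,0,0.5,0],[-0.046,0,-0.029,0,0.5,0]]]' -1
python3 - <<'E'
from h import *
c=dict(np.load('w3.npz'))
J=np.radians(7.4);pin=np.array([.5114,-.0456])
def jig(px,z):
    w=onz(c,np.array(px)*.64,z,True)[:2]-pin
    return np.r_[w@[np.cos(J),np.sin(J)],w@[-np.sin(J),np.cos(J)]]*1000
for n,p,z in(('corner(-165,-34)?',(156,285),.012),('corner(70,228)',(704,207),.012),('blank end',(395,128),.02),('pin',(394,407),.038),
 ('stop corner inner',(623,221),.034),('stop outer top corner',(686,211),.034),('stop end +y arm',(596,117),.034),('x arm tip',(556,302),.034),('x arm tip2',(588,333),.034),('buf face a',(546,267),.03),('buf face b',(567,247),.03),('catch tip',(546,152),.03),('catch2',(557,198),.03)):
    print(n,jig(p,z))
go((.4044,.016,.11),np.radians(-43.5),sym=False);print(r.get_state()['q'])
E
```

```text
clock: 11.32
tool_pos: [0.4037, 0.0165, 0.1135]
eef_rot: [0.31, -0.636, 0.636, -0.308]
contact_force: [-0.7, 0.3, -1.1]
opening: 0.007
corner(-165,-34)? [-163.0824  -30.822 ]
corner(70,228) [ 69.758  225.9993]
blank end [-103.1031  128.4734]
pin [-9.0104 12.2712]
stop corner inner [ 19.5106 172.2578]
stop outer top corner [ 47.1292 205.3743]
stop end +y arm [-29.733  201.8136]
x arm tip [ 20.6993 114.3204]
x arm tip2 [ 49.3727 113.8615]
buf face a [  4.2275 124.6137]
buf face b [  5.838  140.3629]
catch tip [-36.9933 169.4601]
catch2 [-16.5013 155.6613]
row [-0.0001  0.0035  0.0008  0.0001  0.0297  0.0008] deg 5.355051129253884
[-0.1007  0.6877 -0.088   2.3226  0.4002  0.1469 -1.2311]
```

```bash
python3 -m handwheel '[[[0,0.03,0,0,0.03,0],[0,0.06,0,0,0.03,0],[0,0.08,0,0,0.03,0],[0,0.09,0,0,0.03,0],[0,0.096,0,0,0.03,0],[0,0.098,0,0,0.03,0],[0,0.098,0,0,0.03,0]]]'
python3 - <<'E'
from h import *
c=dict(np.load('w3.npz'))
for P in((.5114,-.0456,.02),(.5114,-.0456,.038)):print(proj(c,P,True)/.64)
s=r.get_state();print(s['tool_pos'],s['contact_force']);go((.4044,.016,.0145),np.radians(-43.5),sym=False)
pin=np.array([.5114,-.0456])
def row(psi,off,rad=.12,z=.0145):
    a=np.radians(psi);d=np.r_[np.cos(a),np.sin(a)];n=np.r_[-d[1],d[0]];q=pin+rad*d+off*n
    print(psi,off,q.round(4),end=' ');go((*q,z),a-np.pi,sym=False)
for psi in(133,128,124,120,116): row(psi,.021)
E
```

```text
clock: 11.9
tool_pos: [0.3663, 0.0052, 0.0322]
eef_rot: [-0.328, 0.648, -0.641, 0.249]
contact_force: [-0.4, -1.0, -0.1]
opening: 0.006
[392.7716 413.1752]
[392.6847 429.4277]
[0.3663 0.0052 0.0322] [-0.4376 -1.0015 -0.0936]
row [-0.0349  0.0132  0.0221  0.0169  0.0093  0.0315] deg 6.646120313456586
133 0.021 [0.4142 0.0278] row [-0.0502  0.0117  0.0214  0.0159  0.0287  0.032 ] deg 8.25533018325685
128 0.021 [0.421 0.036] row [-0.0608  0.0107  0.021   0.0145  0.0565  0.0327] deg 12.03587637925057
124 0.021 [0.4269 0.0421] row [-0.0693  0.0099  0.0213  0.0134  0.0787  0.0332] deg 15.562579484243575
120 0.021 [0.4332 0.0478] row [-0.0777  0.009   0.0222  0.0123  0.1009  0.0337] deg 19.27411817964148
116 0.021 [0.4399 0.053 ] row [-0.086   0.0081  0.0237  0.0111  0.1231  0.0342] deg 23.081495634508848
```

The arm hit its inner reach limit, where the tool wandered and tilted. It touched nothing. I'll back up and start the push at a smaller radius.

```bash
python3 - <<'E'
from h import *
print(r.get_state()['q']);go((.4406,-.0184,.08),np.radians(-43.5),sym=False)
E
```

```text
[ 0.1214  0.9218 -0.4587  2.3516  1.4688  0.3787 -2.4025]
row [-0.0269 -0.0545  0.0683  0.0169  0.0093  0.0315] deg 6.646120313456586
```

```bash
python3 -m handwheel '[[[0,-0.03,0,0.017,0.009,0.031],[0,-0.055,0,0.017,0.009,0.031],[-0.01,-0.055,0.03,0.017,0.009,0.031],[-0.02,-0.055,0.05,0.017,0.009,0.031],[-0.027,-0.055,0.068,0.017,0.009,0.031],[-0.027,-0.055,0.068,0.017,0.009,0.031],[-0.027,-0.055,0.068,0.017,0.009,0.031],[-0.027,-0.055,0.068,0.017,0.009,0.031]]]'
python3 - <<'E'
from h import *
print(r.get_state()['q']);go((.4406,-.0184,.08),np.radians(-43.5),sym=False)
E
```

```text
clock: 12.57
tool_pos: [0.44, -0.0177, 0.0812]
eef_rot: [-0.28, 0.65, -0.649, 0.279]
contact_force: [-0.2, 0.5, 0.3]
opening: 0.006
[ 0.2812  0.8236 -0.5644  2.2202  1.1662  0.441  -2.0124]
row [0.0001 0.0012 0.0009 0.0003 0.0004 0.0004] deg 0.12126377012129912
```

```bash
python3 -m handwheel '[[[0,0.02,0,0,0,0],[0,0.04,0,0,0,0],[0,0.055,0,0,0,0],[0,0.062,0,0,0,0],[0,0.066,0,0,0,0],[0,0.066,0,0,0,0]]]'
python3 - <<'E'
from h import *
print(r.get_state()['q']);
pin=np.array([.5114,-.0456])
def row(psi,off,rad,z=.0145,phi=-43.5):
    a=np.radians(psi);d=np.r_[np.cos(a),np.sin(a)];n=np.r_[-d[1],d[0]];q=pin+rad*d+off*n
    print(psi,off,q.round(4),end=' ');go((*q,z),np.radians(phi),sym=False)
for psi in(136.5,132,128,124,120,117): row(psi,.021,.07)
E
```

```text
clock: 13.07
tool_pos: [0.4395, -0.0173, 0.0151]
eef_rot: [-0.281, 0.65, -0.649, 0.279]
contact_force: [-0.0, 0.1, 0.6]
opening: 0.005
[ 0.2035  0.9514 -0.4386  2.2365  1.5586  0.3529 -2.3779]
136.5 0.021 [ 0.4462 -0.0126] row [-0.0079  0.0006  0.0017  0.0007  0.0008  0.0006] deg 0.22571149772230206
132 0.021 [ 0.449  -0.0076] row [-0.0135  0.0006  0.0003  0.0007  0.0008  0.0006] deg 0.22571149772230206
128 0.021 [ 0.4518 -0.0034] row [-0.0185  0.0005 -0.0006  0.0007  0.0008  0.0006] deg 0.22571149772230206
124 0.021 [0.4548 0.0007] row [-0.0236  0.0005 -0.0011  0.0007  0.0008  0.0006] deg 0.22571149772230206
120 0.021 [0.4582 0.0045] row [-0.0287  0.0005 -0.0013  0.0007  0.0008  0.0006] deg 0.22571149772230206
117 0.021 [0.4609 0.0072] row [-0.0325  0.0005 -0.0012  0.0007  0.0008  0.0006] deg 0.22571149772230206
```

```bash
python3 -m handwheel '[[[-0.003,0,0.001,0,0,0],[-0.006,0,0.001,0,0,0],[-0.009,0,0.001,0,0,0],[-0.011,0,0.0005,0,0,0],[-0.0135,0,0,0,0,0],[-0.016,0,0,0,0,0],[-0.0185,0,-0.0005,0,0,0],[-0.021,0,-0.001,0,0,0]]]'
python3 - <<'E'
from h import *
s=r.get_state();print(s['q'],s['contact_force'])
im=snapshot('wrist')[:,:,::-1];cv2.imwrite('pics/w4.png',im)
c=get_calibration('wrist');np.savez('w4.npz',**{k:np.array(v) for k,v in c.items()});print(boxes_of('blank','wrist')[:1])
cv2.imwrite('pics/w4b.png',cv2.resize(im,(640,480)))
E
```

```text
clock: 13.73
tool_pos: [0.4555, -0.0027, 0.0163]
eef_rot: [0.279, -0.649, 0.65, -0.279]
contact_force: [-1.5, -3.1, 1.0]
opening: 0.001
[ 0.1721  0.9494 -0.4389  2.1949  1.4525  0.3571 -2.2989] [-1.455  -3.0598  0.9754]
[{'bbox': [88.2, 142.1, 410.7, 250.1], 'confidence': 0.72}]
```

View pics/w4b.png

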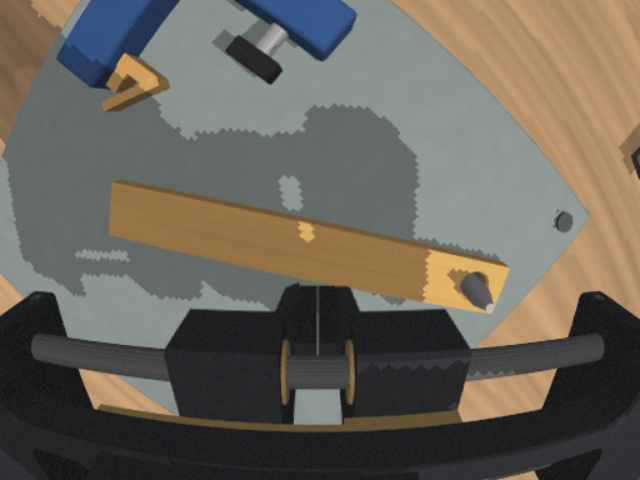

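The wrist view shows the closed fingers in contact with the blank's back edge. The blank has turned on the pin: its free end is near (111,208), with the catch's ramp ahead at (135,85). I'm continuing the swing to just short of the catch.

```bash
python3 -m handwheel '[[[-0.0025,0,0,0,0,0],[-0.005,0,0,0,0,0],[-0.0075,0,0,0,0,0],[-0.0075,0,0,0,0,0]]]'
cat >> h.py <<'E'
pin=np.array([.5114,-.0456])
def row(psi,off,rad,z=.0145,phi=-43.5):
    a=np.radians(psi);d=np.r_[np.cos(a),np.sin(a)];n=np.r_[-d[1],d[0]];q=pin+rad*d+off*n
    print(psi,off,q.round(4),end=' ');go((*q,z),np.radians(phi),sym=False)
E
python3 - <<'E'
from h import *
c=dict(np.load('w4.npz'))
e=[onz(c,np.array(p)*.8,.02,True) for p in((113,182),(109,236))]
m=(e[0]+e[1])/2;v=m[:2]-pin;print(e,np.linalg.norm(e[0]-e[1]),np.linalg.norm(v),'psi4',np.degrees(np.arctan2(v[1],v[0])))
s=r.get_state();print(s['q'],s['contact_force'],s['tool_pos'])
c=get_calibration('wrist');im=snapshot('wrist')[:,:,::-1];cv2.imwrite('pics/w5.png',im)
# free-end left edge scan along brass hue
hsv=cv2.cvtColor(np.ascontiguousarray(im),cv2.COLOR_BGR2HSV);m=cv2.inRange(hsv,(12,110,60),(28,255,255))
k,l,st,ce=cv2.connectedComponentsWithStats(m)
for i in range(1,k):
    if st[i,4]>300:print(st[i],ce[i])
def box(i):
    ys,xs=np.nonzero(l==i);W=np.array([onz(c,(x,y),.02,True)[:2] for x,y in zip(xs,ys)],np.float32);return cv2.minAreaRect(W)
for i in range(1,k):
    if 3000<st[i,4]<20000:print(i,box(i))
E
```

```text
clock: 14.17
tool_pos: [0.4613, 0.0039, 0.0163]
eef_rot: [0.278, -0.65, 0.65, -0.28]
contact_force: [-0.6, -3.0, 0.9]
opening: 0.003
[array([0.4314, 0.0996, 0.02  ]), array([0.4106, 0.086 , 0.02  ])] 0.02488251988486504 0.16533298091457763 psi4 123.15157861308431
[ 0.1638  0.9512 -0.445   2.1786  1.4153  0.3623 -2.2693] [-0.6428 -3.0353  0.9111] [0.4613 0.0039 0.0163]
[  83   59   54   47 1348] [107.2263  82.3591]
[   92   118   313   148 14184] [237.6006 189.5397]
[  78  323  292   23 1980] [246.9985 336.9823]
27 ((0.4806171655654907, 0.02400631457567215), (0.025832075625658035, 0.18026581406593323), 25.357696533203125)
```

```bash
python3 -m handwheel '[[[0.005,0,0,0,0,0],[0.012,-0.005,0,0,0,0],[0.015,-0.03,0,0,0,0],[0.015,-0.06,0,0,0,0],[0.015,-0.06,0,0,0,0],[0.015,-0.06,0,0,0,0]]]'
python3 - <<'E'
from h import *
row(115,.04,.12,.06,25)
E
```

```text
clock: 14.72
tool_pos: [0.4511, -0.0072, 0.0776]
eef_rot: [0.277, -0.649, 0.65, -0.281]
contact_force: [0.1, -0.3, -0.6]
opening: 0.002
115 0.04 [0.4244 0.0463] row [-0.0203  0.0175 -0.0562 -0.0016 -0.3806 -0.0007] deg 68.50197267205117
```

```bash
python3 -m handwheel '[[[0,0,-0.01,0,-0.38,0],[0,0,-0.02,0,-0.38,0],[-0.01,0,-0.03,0,-0.38,0],[-0.015,0,-0.045,0,-0.38,0],[-0.02,0,-0.056,0,-0.38,0],[-0.02,0,-0.056,0,-0.38,0],[-0.02,0,-0.056,0,-0.38,0],[-0.02,0,-0.056,0,-0.38,0],[-0.02,0,-0.056,0,-0.38,0],[-0.02,0,-0.056,0,-0.38,0],[-0.02,0,-0.056,0,-0.38,0],[-0.02,0,-0.056,0,-0.38,0]]]'
python3 - <<'E'
from h import *
print(r.get_state()['q'])
row(115,.04,.12,.015,25)
E
```

```text
clock: 15.72
tool_pos: [0.4231, 0.0457, 0.0756]
eef_rot: [-0.595, 0.381, -0.381, 0.596]
contact_force: [-0.3, -0.0, -0.2]
opening: 0.007
[ 0.1973  0.8605 -0.682   2.264   1.3153  0.5163 -1.1353]
115 0.04 [0.4244 0.0463] row [ 0.0001  0.0606  0.0014 -0.0002 -0.0011 -0.0001] deg 0.20004066539024892
```

```bash
python3 -m handwheel '[[[0,0.015,0,0,0,0],[0,0.03,0,0,0,0],[0,0.045,0,0,0,0],[0,0.055,0,0,0,0],[0,0.06,0,0,0,0],[0,0.06,0,0,0,0]]]'
python3 - <<'E'
from h import *
print(r.get_state()['q'])
for o in(.04,.03,.02,.015):row(115,o,.12,.0155,25)
for p in(112,109,106,103,100):row(p,.02,.12,.0155,p-90)
im=snapshot('wrist')[:,:,::-1];cv2.imwrite('pics/w6.png',im)
cv2.imwrite('pics/w6b.png',cv2.resize(im,(640,480)))
E
```

```text
clock: 16.22
tool_pos: [0.4229, 0.0456, 0.0152]
eef_rot: [0.596, -0.381, 0.381, -0.596]
contact_force: [0.1, -1.2, 0.2]
opening: 0.004
[ 0.1667  0.9947 -0.6332  2.2751  1.6153  0.5197 -1.4024]
115 0.04 [0.4244 0.0463] row [ 0.     -0.0003  0.0017  0.0002 -0.0009 -0.0001] deg 0.15666439611011895
115 0.03 [0.4335 0.0505] row [ 0.     -0.0004  0.0117  0.0002 -0.0009 -0.0001] deg 0.15666439611011895
115 0.02 [0.4426 0.0547] row [-0.     -0.0004  0.0217  0.0002 -0.0009 -0.0001] deg 0.15666439611011895
115 0.015 [0.4471 0.0568] row [-0.     -0.0004  0.0267  0.0002 -0.0009 -0.0001] deg 0.15666439611011895
112 0.02 [0.4479 0.0582] row [-0.0009 -0.0004  0.028   0.0002  0.0158 -0.    ] deg 2.8466970802260967
109 0.02 [0.4534 0.0614] row [-0.0015 -0.0004  0.0344  0.0002  0.0325 -0.    ] deg 5.846607935225275
106 0.02 [0.4591 0.0642] row [-0.0017 -0.0004  0.0407  0.0002  0.0491 -0.    ] deg 8.846579224630482
103 0.02 [0.4649 0.0668] row [-0.0016 -0.0004  0.0471  0.0002  0.0658 -0.    ] deg 11.846565036086758
100 0.02 [0.4709 0.0691] row [-0.0012 -0.0004  0.0535  0.0002  0.0825 -0.    ] deg 14.846556566325066
```

View pics/w6b.png

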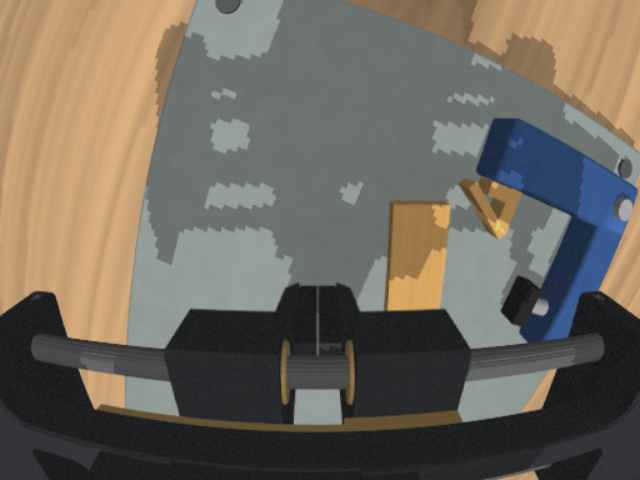

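The view shows the fingers behind the blank. The blank's free end at (420,205) has its corner just before the catch's ramp (463,182 to 500,237), and the buffer is at (520,300). Pushing along tool z now, watching the force.

```bash
python3 -m handwheel '[[[0,0,0.004,0,0,0],[0,0,0.008,0,0.001,0],[0,0,0.011,0,0.001,0],[0,0,0.013,0,0.001,0],[0,0,0.015,0,0.002,0],[0,0,0.015,0,0.002,0]]]'
```

```text
clock: 16.77
tool_pos: [0.4378, 0.0522, 0.0164]
eef_rot: [-0.594, 0.382, -0.383, 0.595]
contact_force: [-0.1, 0.1, 0.5]
opening: 0.005
```

```bash
python3 -m handwheel '[[[0,0,0.0015,0,0.002,0],[0,0,0.003,0,0.004,0],[0,0,0.0045,0,0.006,0],[0,0,0.006,0,0.008,0],[0,0,0.006,0,0.008,0]]]'
```

```text
clock: 17.18
tool_pos: [0.4425, 0.0544, 0.0162]
eef_rot: [-0.59, 0.39, -0.39, 0.59]
contact_force: [-2.1, -0.1, 0.3]
opening: 0.007
```

```bash
python3 -m handwheel '[[[0,0,0.002,0,0.005,0],[0,0,0.004,0,0.01,0],[-0.0005,0,0.006,0,0.015,0],[-0.0005,0,0.008,0,0.02,0],[-0.001,0,0.01,0,0.025,0],[-0.001,0,0.01,0,0.025,0]]]'
```

```text
clock: 17.68
tool_pos: [0.4502, 0.0583, 0.0161]
eef_rot: [0.575, -0.413, 0.413, -0.573]
contact_force: [-4.4, -2.2, 3.3]
opening: 0.001
```

```bash
python3 -m handwheel '[[[0,0,0.002,0,0.005,0],[0,0,0.004,0,0.01,0],[-0.0005,0,0.006,0,0.015,0],[-0.0005,0,0.008,0,0.02,0],[-0.0005,0,0.008,0,0.02,0]]]'
python3 - <<'E'
from h import *
for p in(106,103,100,98):row(p,.02,.12,.0155,p-90)
E
```

```text
clock: 18.1
tool_pos: [0.4583, 0.0618, 0.0161]
eef_rot: [0.561, -0.43, 0.431, -0.561]
contact_force: [-2.9, -2.0, 0.6]
opening: 0.002
106 0.02 [0.4591 0.0642] row [-0.0022  0.0006  0.0014 -0.     -0.0059  0.0004] deg 1.0634584461149819
103 0.02 [0.4649 0.0668] row [-0.0032  0.0006  0.0077 -0.      0.0108  0.0004] deg 1.9402996597571756
100 0.02 [0.4709 0.0691] row [-0.0038  0.0006  0.0141 -0.      0.0274  0.0004] deg 4.9394918073618435
98 0.02 [0.4749 0.0704] row [-0.0041  0.0006  0.0183 -0.      0.0385  0.0004] deg 6.939341157586713
```

```bash
python3 -m handwheel '[[[-0.0005,0,0.0015,0,0,0],[-0.001,0,0.003,0,0.003,0],[-0.001,0,0.0045,0,0.006,0],[-0.0015,0,0.006,0,0.009,0],[-0.002,0,0.0075,0,0.011,0],[-0.002,0,0.0075,0,0.011,0]]]'
```

```text
clock: 18.6
tool_pos: [0.4661, 0.066, 0.0162]
eef_rot: [-0.553, 0.44, -0.441, 0.554]
contact_force: [-1.7, -1.8, 1.4]
opening: 0.005
```

```bash
python3 -m handwheel '[[[0,0,0.001,0,0.003,0],[0,0,0.002,0,0.005,0],[0,0,0.003,0,0.008,0],[0,0,0.003,0,0.008,0]]]'
python3 - <<'E'
from h import *
im=snapshot('wrist')[:,:,::-1];cv2.imwrite('pics/w7.png',im);print(r.get_state()['contact_force'])
cv2.imwrite('pics/w7b.png',cv2.resize(im[60:300,256:],(768,720))[:600])
E
```

```text
clock: 18.93
tool_pos: [0.4686, 0.067, 0.0162]
eef_rot: [-0.547, 0.447, -0.448, 0.548]
contact_force: [-3.0, -1.2, 1.7]
opening: 0.002
[-3.0783 -2.0007  2.1667]
```

View pics/w7b.png

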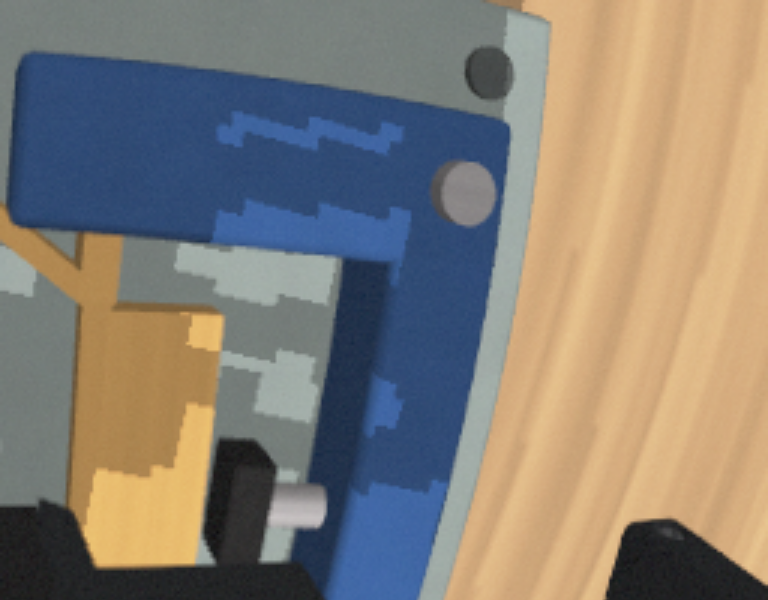

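The blank's right edge is now about touching the black buffer at (210,520). The catch at (95,270) is still riding on the rear corner at (78,305). Continuing in 1 mm steps.

```bash
python3 -m handwheel '[[[0,0,0.001,0,0.002,0],[0,0,0.002,0,0.003,0],[0,0,0.002,0,0.003,0]]]'
```

```text
clock: 19.23
tool_pos: [0.4706, 0.0675, 0.0162]
eef_rot: [-0.545, 0.449, -0.45, 0.546]
contact_force: [-1.9, -1.2, 0.6]
opening: 0.004
```

```bash
python3 -m handwheel '[[[0,0,0.001,0,0.002,0],[0,0,0.001,0,0.002,0],[0,0,0.001,0,0.002,0]]]'
```

```text
clock: 19.48
tool_pos: [0.4709, 0.0676, 0.0162]
eef_rot: [-0.544, 0.451, -0.451, 0.545]
contact_force: [-5.1, -1.8, 2.9]
opening: 0.002
```

```bash
python3 -m handwheel '[[[0,0,0.001,0,0,0],[0,0,0.001,0,0,0],[0,0,0.001,0,0,0]]]'
```

```text
clock: 19.73
tool_pos: [0.4712, 0.0677, 0.0162]
eef_rot: [0.545, -0.451, 0.451, -0.544]
contact_force: [-6.5, -0.3, 2.3]
opening: 0.005
```

```bash
python3 -m handwheel '[[[0,0,0.001,0,0,0],[0,0,0.0015,0,0,0],[0,0,0.0015,0,0,0]]]'
```

```text
clock: 19.98
tool_pos: [0.4715, 0.0678, 0.0161]
eef_rot: [0.545, -0.452, 0.451, -0.544]
contact_force: [-9.0, -0.8, 4.3]
opening: 0.005
```

```bash
python3 -m handwheel '[[[0,0,0.001,0,0,0],[0,0,0.001,0,0,0],[0,0,0.001,0,0,0]]]'
```

```text
clock: 20.23
tool_pos: [0.4718, 0.0678, 0.0161]
eef_rot: [0.546, -0.452, 0.45, -0.544]
contact_force: [-9.9, -1.3, 4.9]
opening: 0.007
```

```bash
python3 -m handwheel '[[[0,0,0.0005,0,0,0],[0,0,0.001,0,0,0],[0,0,0.001,0,0,0],[0,0,0.001,0,0,0]]]'
```

```text
clock: 20.57
tool_pos: [0.4719, 0.0678, 0.0161]
eef_rot: [0.546, -0.452, 0.45, -0.543]
contact_force: [-11.5, -1.9, 6.1]
opening: 0.006
```

```bash
python3 -m handwheel '[[[0,0,0.0005,0,0,0],[0,0,0.001,0,0,0],[0,0,0.001,0,0,0],[0,0,0.001,0,0,0]]]'
python3 - <<'E'
from h import *
im=snapshot('wrist')[:,:,::-1];cv2.imwrite('pics/w8.png',im);print(r.get_state()['contact_force'])
cv2.imwrite('pics/w8b.png',cv2.resize(im[60:300,256:],(768,720))[:600])
E
```

```text
clock: 20.9
tool_pos: [0.4722, 0.0679, 0.0161]
eef_rot: [0.546, -0.452, 0.45, -0.543]
contact_force: [-11.9, -2.5, 6.8]
opening: 0.007
[-12.2377  -0.5082   7.157 ]
```

View pics/w8b.png

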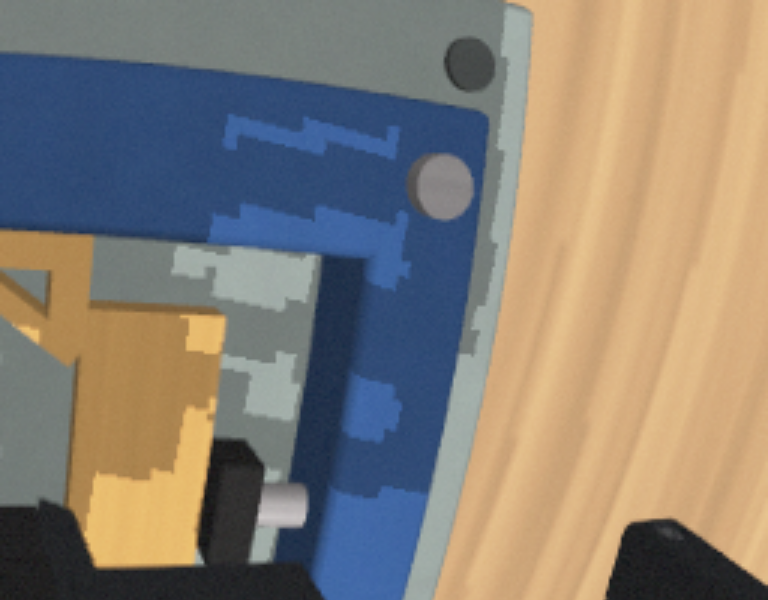

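The catch has sprung out: its tip is now at (75,365), past the corner and down the blank's rear edge. It was at about (80,300) before. One small extra push for seating, then back off.

```bash
python3 -m handwheel '[[[0,0,0.0005,0,0,0],[0,0,0.001,0,0,0],[0,0,0.001,0,0,0]]]'; python3 -m handwheel '[[[0,0,-0.003,0,0,0],[0,0,-0.007,0,0,0],[0,0,-0.012,0,0,0],[0,0,-0.02,0,0,0],[0,-0.01,-0.02,0,0,0],[0,-0.04,-0.02,0,0,0],[0,-0.07,-0.02,0,0,0],[0,-0.1,-0.02,0,0,0],[0,-0.1,-0.02,0,0,0],[0,-0.1,-0.02,0,0,0]]]'
python3 - <<'E'
from h import *
im=snapshot('wrist')[:,:,::-1];cv2.imwrite('pics/w9.png',im);s=r.get_state();print(s['contact_force'],s['tool_pos'])
cv2.imwrite('pics/w9b.png',cv2.resize(im[60:300,226:],(768,644))[:600])
E
```

```text
clock: 21.2
tool_pos: [0.4722, 0.0679, 0.016]
eef_rot: [0.547, -0.452, 0.449, -0.543]
contact_force: [-13.7, -1.5, 8.5]
opening: 0.006
clock: 22.03
tool_pos: [0.4608, 0.0657, 0.1178]
eef_rot: [-0.542, 0.45, -0.453, 0.546]
contact_force: [-0.5, 0.1, -0.0]
opening: 0.003
[ 0.1205 -0.5514 -0.4712] [0.4597 0.0651 0.1166]
```

View pics/w9b.png

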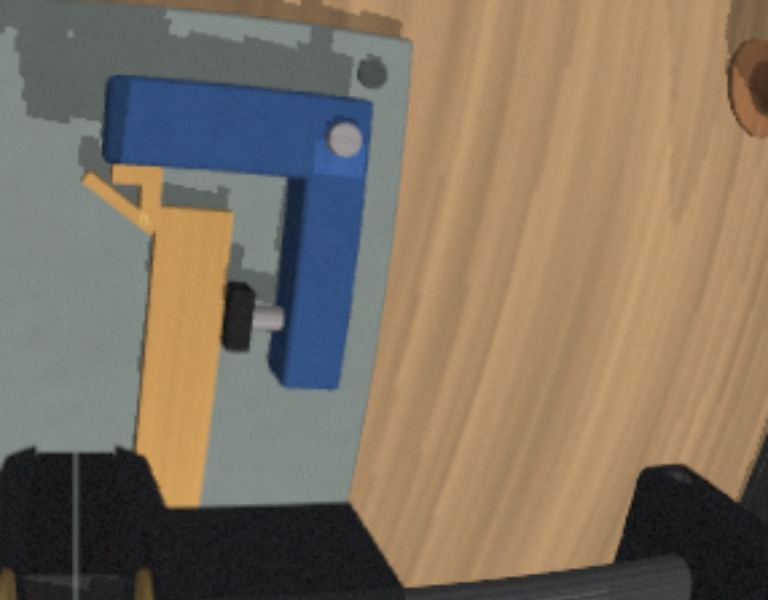

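The fingers are clear, and the blank lies between the buffer at (237,315) and the catch. The catch tip at (152,232) reaches below the blank's end line at y=207, along the rear edge. Handing in.

```bash
python3 -c "
from plant import job
print(job.finish_job())"
```

```text
the job is handed in; nothing more can be done
None
```

The job is done and handed in at about 22 s of the 72 s limit. The blank is on the pin and held between the catch and the rubber buffer.

- **Fitting:** I set the blank flat on the plate, hole over the pin, with its free end about 39° short of jig +y, on the ramp side of the catch.
- **Swing:** I pushed it round with the closed fingers, first at 70 mm from the pin and then at about 120 mm. It passed the ramp and met the buffer, and the catch snapped out behind it.
- **Force:** the last push was about 14 N sideways with about 8.5 N vertical, roughly 16 N in all. That is just above your 1.5 kg guide for a moment, but well under the 25 N limit.
- **Last check:** the final wrist picture shows the catch tip out along the blank's rear edge and the buffer against its front edge. The wrist force was about zero with the gripper raised clear.

**What went wrong or stayed unchecked:**
- On my first approach for the push, the arm ran into its inner reach limit and the tool tilted and drifted. No contact force showed, and I went round it.
- I judged the catch only by sight, because I had no reading of it.
- I did not take another overview picture at the end, but no move was aimed at or near the other things on the bench.

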